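# Leak-probe the lid seam of a sealed case

## Robot

A 6-joint arm with a two-finger parallel gripper is mounted at the origin on the work surface. World frame = base frame: x ahead of the robot, y to its left, z up, the work surface at z = 0. Lengths are in m, angles in rad, forces in N, time in s.
With the tool pointing down it reaches from about 0.35 to 0.975 m from the base axis. Payload 4.9 kg.
Tool frame: the origin (TCP) lies at the very end of the fingers, on their centre line; the grasp point (between the pads) lies 19 mm behind it; z points along the fingers, y is the line along which they close (so a half turn about z gives the same grasp; the last joint's range is limited). The gripper opens to 85 mm and grips with 20 to 120 N. Pads are 22 mm wide; open, the fingers measure 114 mm over their backs; the gripper's body (76 mm by 85 mm) begins 54 mm behind the grasp point. The pads swing forward as they close: fully open they stand 13 mm farther back than shut.
Start: joints at [-1.32, 0.053, 1.613, -0, 1.476, -0.119], TCP at [0.226, -0.583, 0.231] pointing down, gripper open.
Joint ranges: [-3.01, 3.01], [-1.01, 2.22], [0.06, 2.58], [-1.02, 4.17], [0.09, 2.62], [-3.14, 3.14]. Speed limits (rad/s): [2.57, 2.57, 3.14, 3.14, 3.14, 3.14].

## Interface

Orientations are given as a unit quaternion [w, x, y, z].
In Python, from plant import manip gives the robot as it stands.
- The arm moves only by the shell command python3 -m pendant 'ROWS'. ROWS is JSON, a list of rows, each a list of 3 entries, a list of its own where there are three numbers: the opening, from 0 (shut) to 1 (fully open), then the shift along the tool's x, y, z in units of 12 cm (1.0 is 12 cm), then the turn about the tool's z in units of pi rad (1.0 is pi rad). In form: [[gripper, [dx, dy, dz], roll], ...]. A call has 1 to 10 rows; each row is the pose to reach, as a shift and turn from the pose commanded when the call began, along the tool's axes at that moment, turning the shorter way round; what a row does not reach only later rows make up. A row lasts 1/10 s, in which the tool goes at most 50 mm and 8.59 degrees, less where a joint would pass 70% of its speed; a pose out of reach is approached as far as the arm can. A call with a number of a shift or a turn outside -1 to 1 is refused whole. A call with a gripper value outside its range is refused whole. The fingers move at their own pace and stop on an object; the grip force is fixed at half the most. Time passes only in rows, so rows that repeat a pose let the fingers close. It gives the time, the measured TCP pose, the force, the opening and the grip force at its end, in the units of the state.
- manip.state(): the state, without advancing time (a new reading comes with each control period).
- manip.grab_frame(name): name is "side" or "top" or "wrist"; returns a dict with "img" (384x512x3 uint8, red, green, blue), "fx", "fy", "cx", "cy" (pixels), "eye" and "rotation" of the camera in the world; the wrist camera has in their place "tool_from_camera" (4x4, takes a point from camera to tool coordinates, whose origin is the TCP and whose axes are the flange's). Camera axes: x right, y down, z forward; pixel columns grow to the right and rows downward; lengths in m; the calibration is good to about 2 mm. A picture is of the moment at which its call begins: read the wrist's pose just before it. There is no depth.
- manip.job_done(): hands the job in; it is judged then, once.
The state is a dict: "time": time; "joint_pos": joint angles; "joint_vel": joint speeds; "joint_efforts": joint torques, N m; "tool_pos": TCP position; "tool_rot": TCP orientation; "contact_force": force on the tool from outside, world axes, zero at the start; "ft_torque": the same for the moment, N m; "gripper_width": opening from 0.0 (shut) to 1.0 (fully open); "grasp_force": force on a finger pad.
Only numpy, scipy, OpenCV 4.12 (cv2) and the standard library are available. Lean on these libraries where they do the work, as an engineer would, in place of code of your own. Each camera call takes 0.05 s, during which the arm holds its last target. There are 200 camera calls.

## Task

Swing the red valve lever until its pointer lies in the green notch, so that the case is under test air. Then take the leak probe from its rest and guide its tip slowly (about 4 cm/s) along the black lid seam of the yellow case, from the green dot along the front, round the corner to the red dot, staying right on the seam, touching it lightly at most. Lay the probe back in its rest as it was, tip the same way, and leave the lever in the notch; do not shift the green notch, knock the case or its gauge, or disturb the things standing around.

Things in the scene. Friction and masses are not known exactly. Their poses are not given: they have to be found in the camera images.
- case: Yellow case, fixed, 160 (x) x 230 (y) x 85 mm high. Origin: centre of its underside, z up; front (-x) has two latches standing out 7 mm. The lid seam is a flush black gasket line 5 mm wide on its flat top. The stretch to probe runs straight through seam_start, seam_corner1, seam_corner2, seam_end; a green and a red dot lie beside its ends.
- gauge_top (a point): Centre of the top of the dial gauge screwed upright in the lid, at (44, -74, 154) mm in the case's frame: dark round head 44 mm across, from 30 to 68 mm above the lid, on a 24 mm brass stem. Not to be knocked.
- probe: Loose leak probe, about 140 g. Blue handle 110 mm long (x -60 to +50 mm), 22 wide (y), 26 high (z), black tail; an 8 mm steel rod goes on straight from its +x end and at x = 110 mm bends down (-z) to the tip. Origin: in the middle of the handle's section, near the centre of mass, the place to grip; z up as it lies in the rest.
- probe_tip (a point): Lowest point of the probe's bent-down tip, at (110, 0, -70) mm in the probe's frame; rod radius 4 mm.
- rest: Fixed rest: base 130 x 70 x 8 mm, two grey uprights 12 mm thick at x = -40 and +40 mm, seat 82 mm high, cheeks to 102 mm that leave a slot 36 mm wide for the 22 mm handle (68 mm free between the uprights). Origin: centre of the underside. The probe lies along x, tip to +x, its origin 95 mm above the rest's origin.
- valve: Fixed air valve, grey block about 70 x 70 x 30 mm. Origin: under the upright axis about which lever and green notch turn, on the bench; z up; its x axis points away from the middle of the lever's swing.
- valve_lever (a joint): Angle of the red valve lever about the upright axis (rad, anticlockwise from above is positive, -1.05 to 1.05). At 0 the lever points along the valve's -x; it reaches 90 mm from the axis to its knob, and a white pointer goes on to 121 mm. About 3 N at the knob moves it; it stays where it is left.
- lever_arm (a point): Point on the lever's bar, 90 mm from the axis, 52 mm above the bench, under the knob.
- knob_top (a point): Top centre of the lever's upright round red knob: 24 mm across, from 56 to 106 mm above the bench, 90 mm from the axis.
- green_notch (a joint): Angle of the green notch (rad, same zero and sense as the lever): a flat green arm under the lever with two prongs at 100 to 124 mm from the axis, 51 mm high, between which the lever's pointer should lie. Lever in the notch: both angles equal.
- notch (a point): Point in the green notch's centre line, 90 mm from the axis, 52 mm above the bench: where point lever_arm should come to.
- bottle: Loose white bottle, 62 mm across, 180 mm high; origin at the centre of its underside. Bystander.
- can: Loose can with a yellow label, 58 mm across, 125 mm high; origin at the centre of its underside. Bystander.
- carton: Loose cardboard carton 90 x 130 x 125 mm high; origin at the centre of its underside. Bystander.
- wrench: Loose steel wrench, 150 mm long, lying flat beside the case; origin at the middle of its underside, x along it. Bystander.
- seam_start (a point): Point on top of the gasket, where the probing starts, beside the green dot: (-64, -55, 86) mm in the case's frame.
- seam_corner1 (a point): Point on top of the gasket, end of the front line, where the chamfer starts: (-64, 68, 86) mm.
- seam_corner2 (a point): Point on top of the gasket, end of the chamfer, where the +y side's line starts: (-34, 98, 86) mm.
- seam_end (a point): Point on top of the gasket, where the probing ends, beside the red dot: (26, 98, 86) mm.
Things that resemble listed ones, but are neither listed nor needed, are in the scene too. Of the things shaped like the probe, the blue one is meant.

How it is judged:
On the way, in this order (a step that is already met when the one before it is completed fails the run):
1. the valve lever lies in the green notch (within 9 mm at its knob) (horizontal distance between lever_arm and notch below 0.009 m), for 0.2 s.
2. then the probe's tip passes point 1 of 9 along the seam, within 9 mm to the side and 10 mm above it (x of probe_tip in the frame of case between -0.073 and -0.055 m and y of probe_tip in the frame of case between -0.064 and -0.046 m and z of probe_tip in the frame of case between 0.078 and 0.096 m and horizontal distance between lever_arm and notch below 0.009 m), for 0.04 s.
3. then the probe's tip passes point 2 of 9 along the seam, within 9 mm to the side and 10 mm above it (x of probe_tip in the frame of case between -0.073 and -0.055 m and y of probe_tip in the frame of case between -0.0333 and -0.0153 m and z of probe_tip in the frame of case between 0.078 and 0.096 m and horizontal distance between lever_arm and notch below 0.009 m), for 0.04 s.
4. then the probe's tip passes point 3 of 9 along the seam, within 9 mm to the side and 10 mm above it (x of probe_tip in the frame of case between -0.073 and -0.055 m and y of probe_tip in the frame of case between -0.0025 and 0.0155 m and z of probe_tip in the frame of case between 0.078 and 0.096 m and horizontal distance between lever_arm and notch below 0.009 m), for 0.04 s.
5. then the probe's tip passes point 4 of 9 along the seam, within 9 mm to the side and 10 mm above it (x of probe_tip in the frame of case between -0.073 and -0.055 m and y of probe_tip in the frame of case between 0.0282 and 0.0462 m and z of probe_tip in the frame of case between 0.078 and 0.096 m and horizontal distance between lever_arm and notch below 0.009 m), for 0.04 s.
6. then the probe's tip passes point 5 of 9 along the seam, within 9 mm to the side and 10 mm above it (x of probe_tip in the frame of case between -0.073 and -0.055 m and y of probe_tip in the frame of case between 0.059 and 0.077 m and z of probe_tip in the frame of case between 0.078 and 0.096 m and horizontal distance between lever_arm and notch below 0.009 m), for 0.04 s.
7. then the probe's tip passes point 6 of 9 along the seam, within 9 mm to the side and 10 mm above it (x of probe_tip in the frame of case between -0.058 and -0.04 m and y of probe_tip in the frame of case between 0.074 and 0.092 m and z of probe_tip in the frame of case between 0.078 and 0.096 m and horizontal distance between lever_arm and notch below 0.009 m), for 0.04 s.
8. then the probe's tip passes point 7 of 9 along the seam, within 9 mm to the side and 10 mm above it (x of probe_tip in the frame of case between -0.043 and -0.025 m and y of probe_tip in the frame of case between 0.089 and 0.107 m and z of probe_tip in the frame of case between 0.078 and 0.096 m and horizontal distance between lever_arm and notch below 0.009 m), for 0.04 s.
9. then the probe's tip passes point 8 of 9 along the seam, within 9 mm to the side and 10 mm above it (x of probe_tip in the frame of case between -0.013 and 0.005 m and y of probe_tip in the frame of case between 0.089 and 0.107 m and z of probe_tip in the frame of case between 0.078 and 0.096 m and horizontal distance between lever_arm and notch below 0.009 m), for 0.04 s.
10. then the probe's tip passes point 9 of 9 along the seam, within 9 mm to the side and 10 mm above it (x of probe_tip in the frame of case between 0.017 and 0.035 m and y of probe_tip in the frame of case between 0.089 and 0.107 m and z of probe_tip in the frame of case between 0.078 and 0.096 m and horizontal distance between lever_arm and notch below 0.009 m), for 0.04 s.
At the end, for the whole second after the job is handed in: The probe lies at rest in both slots of its rest, tip towards the rest's +x, within 25 mm along and 15 mm across of the middle and at its seated height (within 5 mm); the lever is still in the green notch (within 9 mm at the knob) (horizontal distance between lever_arm and notch below 0.009 m and x of probe in the frame of rest between -0.025 and 0.025 m and y of probe in the frame of rest between -0.015 and 0.015 m and z of probe in the frame of rest between 0.09 and 0.1 m and x of probe_tip in the frame of rest between 0.08 and 0.14 m and angle between probe's own z axis and vertical below 0.1 rad and linear speed of probe below 0.02 m/s); the robot touches nothing.
It fails at once if the probe moves faster than 0.12 m/s while its tip is over the case, less than 15 mm above the top (x of probe_tip in the frame of case between -0.08 and 0.08 m and y of probe_tip in the frame of case between -0.115 and 0.115 m and z of probe_tip in the frame of case between 0.06 and 0.1 m and linear speed of probe above 0.12 m/s).
It fails at once if the probe is pressed on the case or knocked against its gauge (over 15 N) (contact force between probe and case above 15 N).
It fails at once if the gripper or arm knocks the case or its gauge (over 3 N) (contact force between any of the fingers, the arm and case above 3 N).
It fails at once if the green notch is shifted from its setting (over 8 mm) (distance of notch from where it was at the start of the episode above 0.008 m).
It fails at once if the bottle, can, carton or wrench is shifted by more than 15 mm or tipped (distance of any of bottle, can, carton, wrench from where it was at the start of the episode above 0.015 m or angle between any of bottle, can, carton's own z axis and vertical above 0.2 rad).
It also fails if it takes over 72 s, if anything falls off the work surface, if the arm or the gripper's body presses on something with over 40 N, if the wrist force passes 120 N, or if a joint passes its speed limit or range.

## Working session

There is one attempt and no reset: what is moved stays moved. The work goes in short steps, Python scripts to look and compute and a shell command to move; the robot and the scene stay as the last step left them, time stands still between calls to the robot, and variables do not carry over. Pictures are saved under pics/ and viewed, at most 11 in all, crops included, and the job is handed in when it is done.

```bash
mkdir -p pics; cat > h.py <<'E'
import numpy as np, cv2, sys
from plant import manip
def grab(n):
    f=manip.grab_frame(n); np.save  # keep
    return f
def ray(f,u,v,z):
    d=np.array(f["rotation"])@np.array([(u-f["cx"])/f["fx"],(v-f["cy"])/f["fy"],1.0]); e=np.array(f["eye"])
    return e+d*(z-e[2])/d[2]
def proj(f,p):
    c=np.array(f["rotation"]).T@(np.array(p)-np.array(f["eye"])); return np.array([f["fx"]*c[0]/c[2]+f["cx"],f["fy"]*c[1]/c[2]+f["cy"]])
E
python3 - <<'E'
from h import *
import pickle
for n in("side","top"):
    f=grab(n); pickle.dump(f,open(n+".pkl","wb")); cv2.imwrite(f"pics/{n}0.png",cv2.resize(f["img"][:,:,::-1],(800,600),interpolation=cv2.INTER_CUBIC))
    print(n,f["eye"],np.round(f["rotation"],3).tolist(),f["fx"],f["cx"],f["cy"])
print(manip.state())
E
```

```text
side [0.20114913 0.75480273 1.00895596] [0.071, -0.19, 0.909, -0.364] 470.3433834419683 253.88920287103335 193.46476678911836
top [0.35506912 0.00633764 1.31973506] [-0.048, 0.705, -0.705, 0.062] 456.85164171174495 259.6116850169312 196.40795868079195
{'time': 0.1, 'joint_pos': array([-1.31996304e+00,  5.33032875e-02,  1.61412592e+00,  2.19718580e-05,
        1.47600152e+00, -1.18983080e-01]), 'joint_vel': array([-0.0007255 , -0.0024232 , -0.0019239 , -0.00028634, -0.00011301,
       -0.00050251]), 'joint_efforts': array([ 4.02301039e-04, -3.94902027e+01, -3.71361995e+01, -1.16641550e-04,
        3.90710193e-03, -1.96696215e-05]), 'tool_pos': array([ 0.22578115, -0.58220335,  0.23019662]), 'tool_rot': array([-9.17759366e-04,  9.82952914e-01,  1.83855173e-01, -4.96317324e-05]), 'contact_force': array([-0.04377549, -0.51361837, -0.86041715]), 'ft_torque': array([ 0.01078884, -0.04223518,  0.01921568]), 'grasp_force': 0.0, 'gripper_width': 0.9979357181215112}
```

View pics/top0.png

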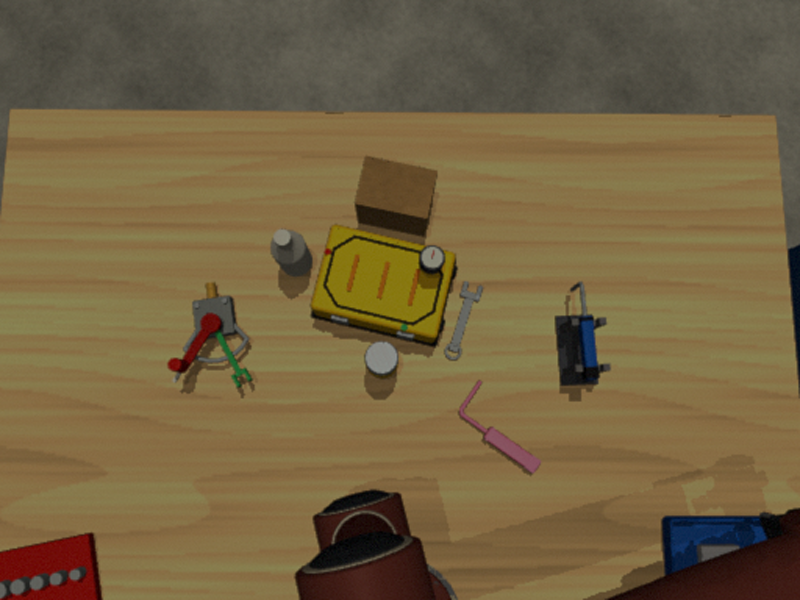

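View pics/side0.png

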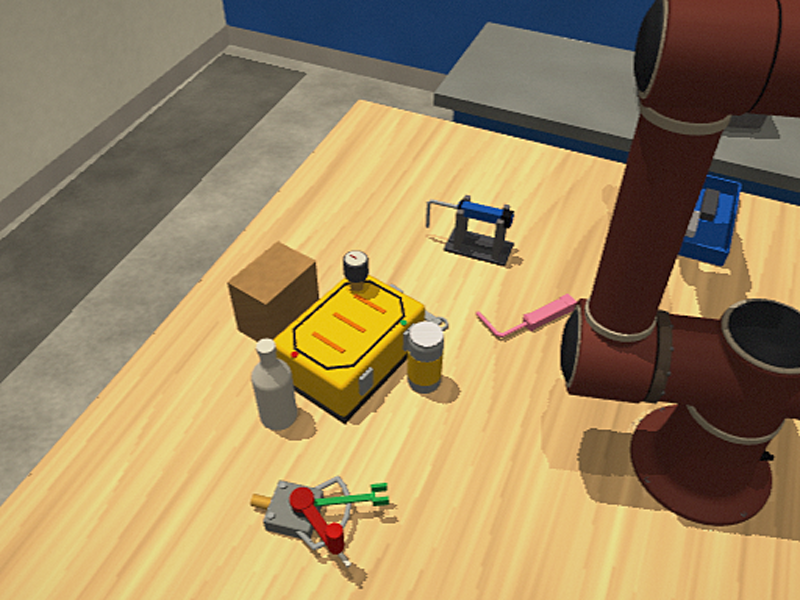

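The top view (800x600 px) shows:
- **Valve:** axis at (212,322), red knob (176,365), green notch (241,378).
- **Case:** centred about (383,283), with the green dot at (404,328), red dot at (328,251) and gauge at (431,259).
- **Bystanders:** can (382,358), bottle (287,245), carton (398,195), wrench (463,322).

Two things look like the probe: one at (588,345) and one at (505,440). The blue one at (588,345), lying in the rest with its tip up at (577,287), is meant. The pink one lying on the bench isn't.

```bash
cat >> h.py <<'E'
from scipy.spatial.transform import Rotation as R
import pickle
def load(n):
    f=pickle.load(open(n+".pkl","rb")); return fix(f)
def fix(f):
    q=np.array(f["rotation"]).ravel()
    if q.size==4: f["rotation"]=R.from_quat(q[[1,2,3,0]]).as_matrix()
    return f
def hsv(f): return cv2.cvtColor(f["img"],cv2.COLOR_RGB2HSV)
def blobs(m,amin=8):
    n,l,s,c=cv2.connectedComponentsWithStats(m.astype(np.uint8)); return [(s[i,4],np.round(c[i],1).tolist(),s[i,:4].tolist()) for i in range(1,n) if s[i,4]>=amin]
def tri(f1,p1,f2,p2):
    A=[];b=[]
    for f,p in((f1,p1),(f2,p2)):
        d=f["rotation"]@np.array([(p[0]-f["cx"])/f["fx"],(p[1]-f["cy"])/f["fy"],1.]);d/=np.linalg.norm(d);P=np.eye(3)-np.outer(d,d);A.append(P);b.append(P@np.array(f["eye"]))
    return np.linalg.lstsq(np.vstack(A),np.hstack(b),rcond=None)[0]
E
python3 - <<'E'
from h import *
for n in("top","side"):
    f=load(n);h=hsv(f);H,S,V=h[...,0],h[...,1].astype(int),h[...,2].astype(int)
    print(n)
    print("red",blobs(((H<5)|(H>174))&(S>170)&(V>70),4))
    print("green",blobs((H>45)&(H<85)&(S>100)&(V>40),4))
    print("blue",blobs((H>100)&(H<125)&(S>130)&(V>40),30))
    y=((H>22)&(H<34)&(S>190)).astype(np.uint8)
    for c in cv2.findContours(y,cv2.RETR_CCOMP,cv2.CHAIN_APPROX_NONE)[0]:
        if cv2.contourArea(c)>300:
            print("yel",cv2.contourArea(c),cv2.approxPolyDP(c,3,True)[:,0].tolist())
f=load("top")
cv2.imwrite("pics/crop1.png",np.hstack([cv2.resize(f["img"][y0:y0+75,x0:x0+65,::-1],(390,450),interpolation=cv2.INTER_CUBIC) for x0,y0 in((105,178),(345,175))]))
E
```

```text
top
red [(np.int32(5), [209.2, 160.6], [208, 160, 3, 2]), (np.int32(242), [129.4, 214.0], [118, 201, 23, 32]), (np.int32(47), [111.6, 232.8], [108, 230, 8, 7]), (np.int32(1664), [32.8, 363.5], [0, 342, 62, 42])]
green [(np.int32(13), [258.2, 208.8], [257, 207, 4, 5]), (np.int32(161), [148.1, 230.0], [137, 212, 24, 36])]
blue [(np.int32(236), [376.4, 219.4], [371, 205, 11, 30]), (np.int32(1278), [453.8, 342.5], [427, 331, 64, 35])]
yel 3799.5 [[212, 145], [210, 158], [216, 158], [212, 164], [207, 163], [200, 196], [206, 197], [207, 203], [209, 197], [223, 204], [249, 207], [252, 214], [256, 206], [250, 203], [261, 205], [260, 211], [269, 212], [269, 217], [279, 214], [290, 163], [284, 161], [282, 185], [275, 183], [278, 176], [276, 180], [269, 177], [261, 196], [268, 162], [262, 160], [271, 157]]
side
red [(np.int32(5), [428.0, 2.0], [428, 0, 1, 5]), (np.int32(10), [188.3, 226.3], [187, 225, 4, 4]), (np.int32(4), [410.5, 269.5], [409, 268, 4, 4]), (np.int32(529), [203.0, 332.1], [186, 312, 34, 43])]
green [(np.int32(11), [257.6, 205.9], [256, 205, 4, 3]), (np.int32(283), [228.2, 318.0], [201, 309, 48, 15])]
blue [(np.int32(7638), [277.6, 15.1], [143, 0, 276, 48]), (np.int32(788), [346.4, 87.3], [290, 71, 112, 33]), (np.int32(1529), [463.9, 138.2], [434, 110, 78, 60]), (np.int32(241), [307.5, 135.2], [293, 128, 30, 15])]
yel 306.5 [[256, 208], [226, 235], [208, 237], [192, 226], [184, 228], [218, 246]]
yel 2020.0 [[255, 191], [244, 185], [235, 190], [247, 198], [244, 201], [220, 183], [189, 211], [190, 222], [209, 234], [226, 232], [257, 201]]
```

View pics/crop1.png

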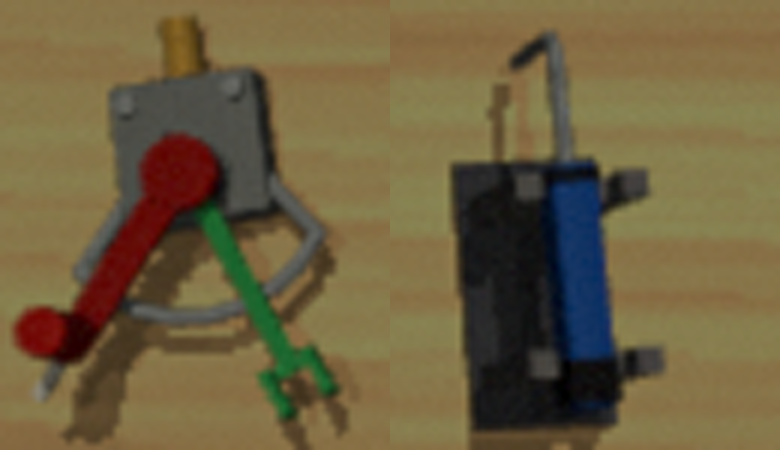

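```bash
cat > m.py <<'E'
from h import *
f=load("top");s=load("side")
for n in "Gr",:pass
print("dots", tri(f,(258.2,208.8),s,(257.6,205.9)), tri(f,(209.2,160.6),s,(188.3,226.3)))
piv=ray(f,135,206.7,.056);no=ray(f,154.7,241,.051);kn=ray(f,112,233.3,.106)
print("piv",piv,"notch",no,"knob",kn,"kn3d",tri(f,(112,233.3),s,(335/1.5625,527/1.5625)))
print("gauge",ray(f,431/1.5625,257/1.5625,.154),"can",ray(f,382/1.5625,356/1.5625,.125),"bottle",ray(f,283/1.5625,238/1.5625,.18))
C=lambda x,y:(345+(x-0)/6,175+y/6)
for nm,(x,y),z in(("h_front",(577-390,165),.108),("h_back",(597-390,405),.108),("cheekFR",(640-390,182),.102),("cheekBR",(650-390,360),.102),("cheekFL",(528-390,185),.102),("cheekBL",(544-390,362),.102),("bend",(553-390,38),.099),("tip",(515-390,65),.025)):
    print(nm,np.round(ray(f,*C(x,y),z),4))
# seam
V=f["img"].astype(int).max(2); rg=(f["img"][...,0]).astype(int)
g=np.array([[*ray(f,u,v,.086)[:2],rg[v,u]] for v in range(140,222) for u in range(195,298)])
a=ray(f,258.2,208.8,.086)[:2];b=ray(f,209.2,160.6,.086)[:2]
# iterate yaw/centre
th=np.arctan2(*(b-a)[::-1])-np.arctan2(153,90); c=(a+b)/2-R.from_euler('z',th).as_matrix()[:2,:2]@[-.019,.0215]
for it in range(6):
    M=R.from_euler('z',th).as_matrix()[:2,:2]; q=(g[:,:2]-c)@M
    wd=.010 if it<2 else .006
    def fit(sel,ax):
        p=q[sel];w=np.clip(130-g[sel,2],0,None)**2
        k=np.polyfit(p[:,1-ax],p[:,ax],1,w=np.sqrt(w)); return k,w.sum(),len(p)
    k1,*_=fit((abs(q[:,0]+.064)<wd)&(q[:,1]>-.05)&(q[:,1]<.06),0)
    k2,*_=fit((abs(q[:,1]-.098)<wd)&(q[:,0]>-.03)&(q[:,0]<.03),1)
    k3,*_=fit((abs(q[:,0]-.064)<wd)&(q[:,1]>-.03)&(q[:,1]<.06),0)
    dx=k1[1]+.064; dy=k2[1]-.098; dth=(-k1[0]*2+k2[0])/3
    c=c+M@[dx,dy]; th+=dth
    print(np.round([*c,th,dx,dy,dth,k1[0],k2[0],k3[0],k3[1]],4))
M=R.from_euler('z',th).as_matrix()[:2,:2]
for p in((-64,-55),(-64,68),(-34,98),(26,98),(44,-74),(-80,-115),(-80,115)): print(p,np.round(c+M@np.array(p)/1000,4))
E
python3 m.py
```

```text
dots [ 0.51452195 -0.01536055  0.08613599] [0.64806651 0.11982216 0.08644284]
piv [0.52388193 0.32612829 0.056     ] notch [0.429308   0.26943106 0.051     ] knob [0.44628103 0.37089932 0.106     ] kn3d [0.44630185 0.37070037 0.1067425 ]
gauge [ 0.62289182 -0.06023921  0.154     ] can [0.45945715 0.02131835 0.125     ] bottle [0.64773371 0.1833428  0.18      ]
h_front [ 0.5297 -0.3328  0.108 ]
h_back [ 0.4223 -0.3373  0.108 ]
cheekFR [ 0.5229 -0.3627  0.102 ]
cheekBR [ 0.4427 -0.3637  0.102 ]
cheekFL [ 0.5214 -0.3119  0.102 ]
cheekBL [ 0.4418 -0.3161  0.102 ]
bend [ 0.5895 -0.3267  0.099 ]
tip [ 0.5903 -0.3279  0.025 ]
[ 0.5978  0.0212 -0.2327  0.0042 -0.0048  0.0157 -0.0092  0.0286 -0.0121
  0.0684]
[ 5.981e-01  2.100e-02 -2.324e-01  3.000e-04 -1.000e-04  3.000e-04
  4.300e-03  9.700e-03  4.700e-03  6.430e-02]
[ 0.5981  0.021  -0.2324  0.     -0.      0.      0.0045  0.009   0.0051
  0.064 ]
[ 0.5981  0.021  -0.2324 -0.      0.      0.      0.0045  0.009   0.0051
  0.064 ]
[ 0.5981  0.021  -0.2324  0.     -0.      0.      0.0045  0.009   0.0051
  0.064 ]
[ 0.5981  0.021  -0.2324 -0.      0.      0.      0.0045  0.009   0.0051
  0.064 ]
(-64, -55) [ 0.5231 -0.0177]
(-64, 68) [0.5515 0.102 ]
(-34, 98) [0.5876 0.1242]
(26, 98) [0.6459 0.1104]
(44, -74) [ 0.6239 -0.0611]
(-80, -115) [ 0.4937 -0.0724]
(-80, 115) [0.5467 0.1514]
```

The crop shows the lever pivot at top-image px (135,206.7), the knob at (112,233) and the notch prongs around (154.7,241). It also confirms the blue probe in the rest, tip towards +x. The gauge position predicted from the seam fit matches what I see to about 1.5 mm. Next I square the tool and carry it over to the knob.

```bash
P="python3 -m pendant"
$P '[[1,[0,0,0],0.1177],[1,[0,0,0],0.1177],[1,[0,0,0],0.1177],[1,[0,0,0],0.1177]]' | tail -1
$P '[[1,[0.92,-0.99,0],0],[1,[0.92,-0.99,0],0],[1,[0.92,-0.99,0],0],[1,[0.92,-0.99,0],0]]' >/dev/null
$P '[[1,[0.92,-0.99,0],0],[1,[0.92,-0.99,0],0],[1,[0.92,-0.99,0],0],[1,[0.92,-0.99,0],0]]'
```

```text
grasp_force: 0.0
time: 1.3
tool_pos: [0.4488, -0.3423, 0.2311]
tool_rot: [-0.0, 1.0, 0.003, 0.0]
contact_force: [-0.1, -0.2, 0.1]
gripper_width: 0.999
grasp_force: 0.0
```

```bash
P="python3 -m pendant"
for i in 1; do :; done
$P '[[1,[0,-0.99,0],0],[1,[0,-0.99,0],0],[1,[0,-0.99,0],0]]' >/dev/null
$P '[[1,[0,-0.99,0],0],[1,[0,-0.99,0],0],[1,[0,-0.99,0],0]]' >/dev/null
$P '[[1,[0,-0.99,0],0],[1,[0,-0.99,0],0],[1,[0,-0.99,0],0]]' >/dev/null
$P '[[1,[0,-0.99,0],0],[1,[0,-0.99,0],0],[1,[0,-0.99,0],0]]' >/dev/null
$P '[[1,[0,-0.99,0],0],[1,[0,-0.99,0],0],[1,[0,-0.99,0],0]]' >/dev/null
$P '[[1,[-0.02,-0.99,0],0],[1,[-0.02,-0.99,0],0],[1,[-0.02,-0.99,0],0],[1,[-0.02,-0.99,0],0]]'
cat >> h.py <<'E'
def wrist(name=None):
    s=manip.state(); f=manip.grab_frame("wrist"); T=np.array(f["tool_from_camera"]); q=np.array(s["tool_rot"]); Rt=R.from_quat(q[[1,2,3,0]]).as_matrix()
    f["eye"]=s["tool_pos"]+Rt@T[:3,3]; f["rotation"]=Rt@T[:3,:3]
    if name: pickle.dump(f,open(name+".pkl","wb")); cv2.imwrite(f"pics/{name}.png",f["img"][:,:,::-1])
    return f
E
python3 - <<'E'
from h import *
f=wrist("w1");print(manip.state()["tool_pos"],f["eye"])
for n,p in(("kn",(.4463,.3708,.106)),("piv",(.5239,.3261,.056)),("no",(.4293,.2694,.051))): print(n,proj(f,p))
E
```

```text
time: 3.2
tool_pos: [0.4444, 0.3689, 0.2308]
tool_rot: [0.0, 1.0, 0.002, -0.0]
contact_force: [0.3, -0.7, -0.1]
gripper_width: 1.004
grasp_force: 0.0
[0.44450717 0.36746575 0.23078833] [0.52024993 0.36904521 0.37293594]
kn [255.37458268 172.85467619]
piv [303.2240263   79.52631002]
no [352.52456467 174.79630582]
```

View pics/w1.png

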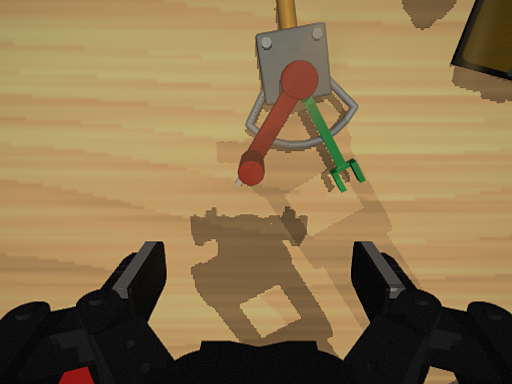

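The wrist view puts the knob at (252,172), the pivot at (300,80) and the notch at (349,175). All are within about 2 mm of my estimates, so I descend on the knob and grip it.

```bash
P="python3 -m pendant"
$P '[[1,[0.01,-0.015,0.7],0],[1,[0.01,-0.015,0.7],0],[1,[0.01,-0.015,0.7],0]]' >/dev/null
$P '[[1,[0,0,0.66],0],[1,[0,0,0.66],0],[1,[0,0,0.66],0]]' 
$P '[[0,[0,0,0],0],[0,[0,0,0],0],[0,[0,0,0],0],[0,[0,0,0],0],[0,[0,0,0],0],[0,[0,0,0],0],[0,[0,0,0],0],[0,[0,0,0],0]]'
```

```text
time: 3.85
tool_pos: [0.4436, 0.3667, 0.0651]
tool_rot: [0.002, 1.0, -0.001, -0.003]
contact_force: [0.1, 0.6, -0.0]
gripper_width: 0.999
grasp_force: 0.0
time: 4.65
tool_pos: [0.446, 0.3713, 0.0705]
tool_rot: [-0.002, 1.0, 0.0, 0.001]
contact_force: [-3.3, 3.0, 6.4]
gripper_width: 0.267
grasp_force: 58.5
```

```bash
P="python3 -m pendant"
$P '[[0,[-0.056,0.118,0],0],[0,[-0.089,0.245,0],0],[0,[-0.101,0.375,0],0],[0,[-0.089,0.505,0],0],[0,[-0.056,0.632,0],0],[0,[-0.027,0.695,0],0],[0,[0.006,0.75,0],0],[0,[0.006,0.75,0],0],[0,[0.006,0.75,0],0]]'
python3 - <<'E'
from h import *
f=fix(grab("side"));g=fix(grab("top"))
cr=lambda f,x,y:cv2.resize(f["img"][y:y+75,x:x+65,::-1],(390,450),interpolation=cv2.INTER_CUBIC)
cv2.imwrite("pics/l1.png",np.hstack([cr(f,190,285),cr(g,115,195)]))
E
```

```text
time: 5.55
tool_pos: [0.446, 0.2811, 0.0701]
tool_rot: [-0.001, 1.0, 0.002, -0.0]
contact_force: [-6.4, 5.3, 7.3]
gripper_width: 0.264
grasp_force: 61.7
```

View pics/l1.png

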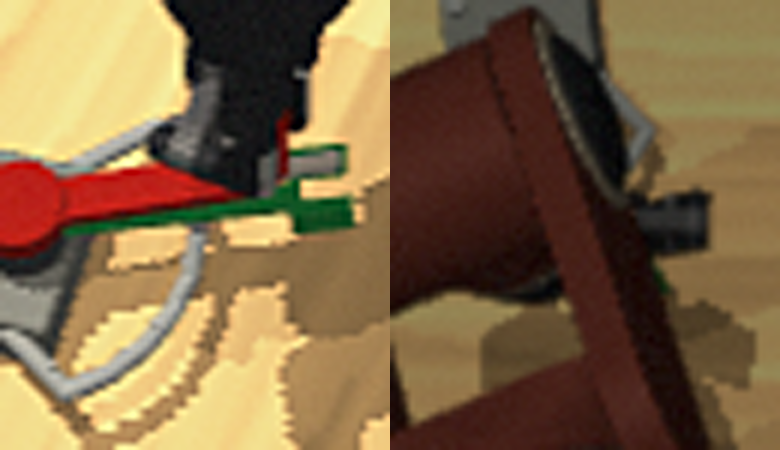

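The side crop shows the pointer at the notch, apparently nearer the far (-y) prong. I'll release and check from above.

```bash
P="python3 -m pendant"
$P '[[1,[0,0,0],0],[1,[0,0,0],0],[1,[0,0,0],0],[1,[0,0,0],0],[1,[0,0,0],0]]' | tail -2
$P '[[1,[0,0,-0.8],0],[1,[0,0,-0.8],0],[1,[0,0,-0.8],0],[1,[0,0,-0.8],0]]'
python3 - <<'E'
from h import *
f=wrist("w2")
k=proj(f,(.4345,.275,.055)).astype(int);print(k)
x,y=max(k[0]-65,0),max(k[1]-75,0)
cv2.imwrite("pics/w2c.png",cv2.resize(f["img"][y:y+130,x:x+130,::-1],(585,585),interpolation=cv2.INTER_CUBIC));print(x,y,f["eye"])
E
```

```text
gripper_width: 1.003
grasp_force: 0.0
time: 6.55
tool_pos: [0.4472, 0.2798, 0.1659]
tool_rot: [-0.001, 1.0, -0.0, 0.002]
contact_force: [0.8, -0.5, -0.7]
gripper_width: 0.999
grasp_force: 0.0
[263 194]
198 119 [0.52258068 0.27942372 0.30838796]
```

View pics/w2c.png

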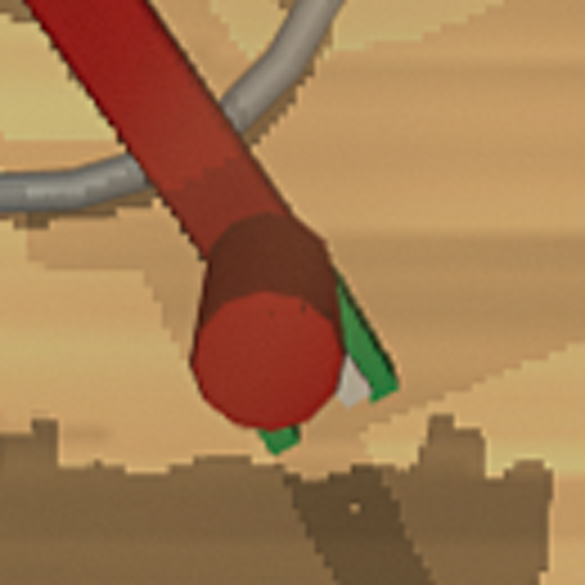

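From above, the prong tips are at crop px (280,438) and (385,392). The pointer lies between them at about (350,395), roughly 2–3 mm off centre. I'll compare angles to check the notch hasn't moved, while moving to the probe.

```bash
python3 - <<'E'
from h import *
f1=pickle.load(open("w1.pkl","rb"));f2=pickle.load(open("w2.pkl","rb"))
a=ray(f1,353,184,.051);p1=ray(f1,300,80,.056);b=ray(f2,271.8,211.2,.051)
print(a,p1,b, np.degrees(np.arctan2(*(a-p1)[1::-1])),np.degrees(np.arctan2(*(b-p1)[1::-1])), ray(f2,198+268/4.5,119+360/4.5,.106))
h=cv2.cvtColor(f2["img"],cv2.COLOR_RGB2HSV)
E
P="python3 -m pendant"
$P '[[1,[0,0,-0.6],0],[1,[0,0,-0.6],0]]' >/dev/null
$P '[[1,[0,0.99,0],0],[1,[0,0.99,0],0],[1,[0,0.99,0],0]]' >/dev/null
$P '[[1,[0,0.99,0],0],[1,[0,0.99,0],0],[1,[0,0.99,0],0]]' >/dev/null
$P '[[1,[0,0.99,0],0],[1,[0,0.99,0],0],[1,[0,0.99,0],0]]' >/dev/null
$P '[[1,[0,0.99,0],0],[1,[0,0.99,0],0],[1,[0,0.99,0],0]]' >/dev/null
$P '[[1,[0.29,0.99,0],0],[1,[0.29,0.99,0],0],[1,[0.29,0.99,0],0],[1,[0.29,0.99,0],0],[1,[0.29,0.99,0],0]]'
python3 - <<'E'
from h import *
f=wrist("w3");f2=fix(grab("top"));h=hsv(f);H,S,V=h[...,0],h[...,1].astype(int),h[...,2].astype(int)
m=(H>100)&(H<125)&(S>130)&(V>40);print(blobs(m,100))
c=max(cv2.findContours(m.astype(np.uint8),cv2.RETR_EXTERNAL,cv2.CHAIN_APPROX_NONE)[0],key=cv2.contourArea)
print([np.round(ray(f,*p,.108),4).tolist() for p in cv2.boxPoints(cv2.minAreaRect(c))],f["eye"])
E
```

```text
[0.41919738 0.26796394 0.051     ] [0.52346313 0.32912359 0.056     ] [0.41797782 0.2677927  0.051     ] -149.60519402574766 -149.82558079166267 [0.44915465 0.27997957 0.106     ]
time: 8.5
tool_pos: [0.4801, -0.314, 0.2335]
tool_rot: [-0.002, 1.0, -0.0, -0.002]
contact_force: [0.5, -0.3, 0.9]
gripper_width: 1.002
grasp_force: 0.0
[(np.int32(1057), [279.8, 190.5], [268, 159, 23, 56]), (np.int32(292), [440.4, 374.2], [425, 366, 35, 18])]
[[0.4939, -0.3224, 0.108], [0.4939, -0.3413, 0.108], [0.4429, -0.3428, 0.108], [0.4429, -0.3229, 0.108]] [ 0.55641124 -0.31472978  0.3754793 ]
```

View pics/w3.png

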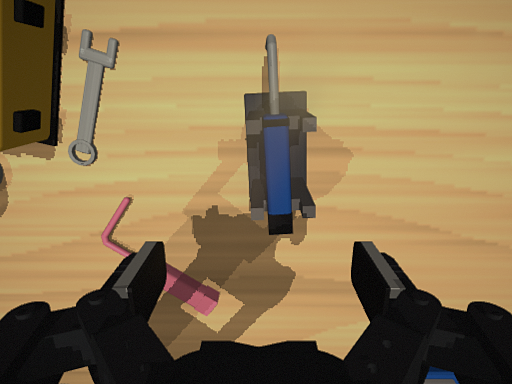

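The wrist view shows the blue probe from its front end (276,117) to its tail (281,233), with the rod bend at (271,40) pointing to +x. This is the right one; the pink lookalike lies at (160,260).

```bash
python3 - <<'E'
from h import *
f=pickle.load(open("w3.pkl","rb"))
for u,v,z in((276,117,.108),(281,233,.108),(271,38,.099),(253,122,.102),(310,124,.102),(257,212,.102),(309,212,.102)): print((u,v),np.round(ray(f,u,v,z),4))
s=load("top")
print(manip.state()["tool_pos"])
E
```

```text
(276, 117) [ 0.5293 -0.3287  0.108 ]
(281, 233) [ 0.4239 -0.335   0.108 ]
(271, 38) [ 0.59   -0.3242  0.099 ]
(253, 122) [ 0.5245 -0.3096  0.102 ]
(310, 124) [ 0.5228 -0.3579  0.102 ]
(257, 212) [ 0.4423 -0.3129  0.102 ]
(309, 212) [ 0.4424 -0.3609  0.102 ]
[ 0.48046909 -0.31327547  0.23470068]
```

```bash
P="python3 -m pendant"
$P '[[1,[0.012,0.183,0],-0.0175],[1,[0.012,0.183,0.4],-0.0175],[1,[0.012,0.183,0.75],-0.0175],[1,[0.012,0.183,0.75],-0.0175]]' >/dev/null
$P '[[1,[0,0,0.3],0],[1,[0,0,0.58],0],[1,[0,0,0.58],0],[1,[0,0,0.58],0]]'
$P '[[0,[0,0,0],0],[0,[0,0,0],0],[0,[0,0,0],0],[0,[0,0,0],0],[0,[0,0,0],0],[0,[0,0,0],0],[0,[0,0,0],0],[0,[0,0,0],0]]'
```

```text
time: 9.4
tool_pos: [0.4831, -0.3364, 0.0783]
tool_rot: [0.0, 1.0, 0.028, 0.0]
contact_force: [0.9, 0.5, -0.0]
gripper_width: 0.999
grasp_force: 0.0
time: 10.2
tool_pos: [0.4829, -0.3369, 0.0775]
tool_rot: [0.0, 1.0, 0.027, 0.001]
contact_force: [-1.1, 0.8, 6.0]
gripper_width: 0.253
grasp_force: 59.8
```

```bash
P="python3 -m pendant"
$P '[[0,[0,0,-0.2],0],[0,[0,0,-0.5],0],[0,[0,0,-0.8],0],[0,[0,0,-1],0],[0,[0,0,-1],0]]'
$P '[[0,[-0.154,-0.3,0],0],[0,[-0.154,-0.6,0],0],[0,[-0.154,-0.861,0],0],[0,[-0.154,-0.861,0],0]]' >/dev/null
$P '[[0,[-0.154,-0.3,0],0],[0,[-0.154,-0.6,0],0],[0,[-0.154,-0.861,0],0],[0,[-0.154,-0.861,0],0]]' >/dev/null
$P '[[0,[-0.154,-0.3,0],0],[0,[-0.154,-0.6,0],0],[0,[-0.154,-0.861,0],0],[0,[-0.154,-0.861,0],0],[0,[-0.154,-0.861,0],0]]'
python3 - <<'E'
from h import *
s=fix(grab("side"));pickle.dump(s,open("s2.pkl","wb"));t=fix(grab("top"));pickle.dump(t,open("t2.pkl","wb"));w=wrist("w4")
p=manip.state()["tool_pos"];tip=p+[.110,.006,.0]; tip[2]=p[2]-.0505
print(p,tip,proj(s,tip),proj(t,tip),proj(w,tip))
us,vs=(proj(s,tip)-[40,45]).astype(int);ut,vt=(proj(t,tip)-[40,45]).astype(int);uw,vw=(proj(w,tip)-[40,45]).astype(int);print(us,vs,ut,vt,uw,vw)
cr=lambda f,x,y:cv2.resize(f["img"][max(y,0):max(y,0)+90,x:x+80,::-1],(264,297),interpolation=cv2.INTER_CUBIC)
cv2.imwrite("pics/tip.png",cv2.resize(np.hstack([cr(s,us,vs),cr(t,ut,vt),cr(w,uw,vw)]),(792,297)))
E
```

```text
time: 10.7
tool_pos: [0.484, -0.3381, 0.2006]
tool_rot: [0.003, 1.0, 0.027, 0.003]
contact_force: [0.3, -0.6, -1.5]
gripper_width: 0.246
grasp_force: 59.0
time: 12.0
tool_pos: [0.4099, -0.0305, 0.1954]
tool_rot: [0.0, 1.0, 0.028, -0.001]
contact_force: [1.5, 0.0, -1.4]
gripper_width: 0.248
grasp_force: 59.9
[ 0.41010846 -0.03121001  0.19601182] [ 0.52010846 -0.02521001  0.14551182] [257.3325188  187.11545376] [262.42058196 203.84212199] [257.57342551  17.04267783]
217 142 222 158 217 -27
```

View pics/tip.png

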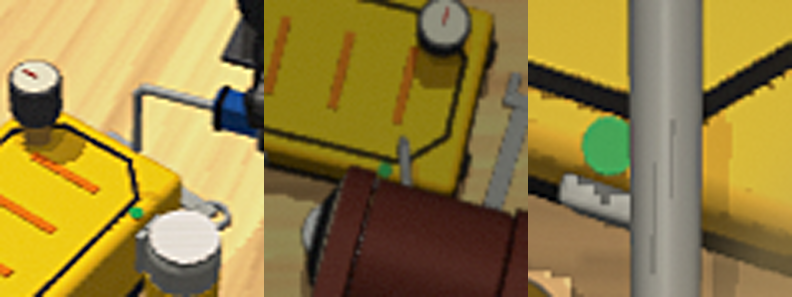

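The side crop has the tip at image px (258.8,187.5), close to the predicted (257.3,187.1). The top view has the bend at about (264.4,200.4).

```bash
python3 - <<'E'
from h import *
s=pickle.load(open("s2.pkl","rb"));t=pickle.load(open("t2.pkl","rb"))
print(proj(t,[.5241,-.0252,.2195]), ray(t,264.4,200.4-0.3,.2195))
for z in(.143,.1455,.148): print(z,ray(s,258.8,187.5,z))
# subpixel rod column in side image, rows 172..184
for v in(168,172,176,180,184,186,188,190): print(v,s["img"][v,252:266].astype(int).sum(1).tolist())
b=ray(t,264.4,200.2,.2195)
print("proj of tip under the bend, z .1455:",proj(s,[b[0]-.004,b[1],.1455]),[proj(s,[.5201,-.0252,z]) for z in (.14,.15)])
E
```

```text
[263.22239478 197.99656652] [ 0.51892363 -0.02805988  0.2195    ]
0.143 [ 0.51704508 -0.02773576  0.143     ]
0.1455 [ 0.5161331  -0.02547658  0.1455    ]
0.148 [ 0.51522111 -0.02321741  0.148     ]
168 [596, 585, 552, 545, 538, 543, 528, 440, 467, 530, 553, 531, 523, 516]
172 [560, 532, 517, 539, 534, 337, 170, 159, 537, 627, 618, 629, 635, 645]
176 [517, 525, 543, 560, 549, 362, 164, 216, 557, 624, 597, 601, 602, 608]
180 [546, 552, 564, 592, 580, 356, 157, 243, 555, 615, 613, 607, 603, 606]
184 [451, 481, 507, 563, 507, 313, 170, 245, 570, 629, 613, 607, 597, 588]
186 [495, 459, 433, 459, 412, 258, 177, 241, 562, 625, 611, 594, 585, 583]
188 [34, 210, 453, 495, 485, 455, 330, 505, 637, 628, 602, 585, 581, 588]
190 [502, 398, 179, 47, 32, 409, 473, 466, 453, 428, 425, 508, 580, 601]
proj of tip under the bend, z .1455: [259.71503045 187.00504297] [array([257.30331137, 188.61478875]), array([257.35918069, 185.89359712])]
```

```bash
P="python3 -m pendant"
$P '[[0,[0.054,-0.071,0.07],0],[0,[0.054,-0.071,0.15],0],[0,[0.054,-0.071,0.23],0],[0,[0.054,-0.071,0.29],0],[0,[0.054,-0.071,0.33],0],[0,[0.054,-0.071,0.36],0],[0,[0.054,-0.071,0.38],0],[0,[0.054,-0.071,0.4],0],[0,[0.054,-0.071,0.42],0],[0,[0.054,-0.071,0.44],0]]'
python3 - <<'E'
from h import *
s=fix(grab("side"));pickle.dump(s,open("s3.pkl","wb"));w=wrist("w5")
P=[]
for i in range(6): P.append(manip.state()["tool_pos"])
p=np.mean(P,0);print(np.array(P)[:2],p,manip.state()["contact_force"])
us,vs=proj(s,(.5231,-.0177,.088)); uw,vw=proj(w,(.5231,-.0177,.088));print(us,vs,uw,vw)
x,y=int(us)-20,int(vs)-25;X,Y=int(uw)-40,max(int(vw)-45,0);print(x,y,X,Y)
cv2.imwrite("pics/start.png",np.hstack([cv2.resize(s["img"][y:y+45,x:x+40,::-1],(400,450),interpolation=cv2.INTER_CUBIC),cv2.resize(w["img"][Y:Y+90,X:X+80,::-1],(400,450),interpolation=cv2.INTER_CUBIC)]))
E
```

```text
time: 13.15
tool_pos: [0.4162, -0.0212, 0.1438]
tool_rot: [0.0, 1.0, 0.028, 0.0]
contact_force: [0.1, -0.5, -0.9]
gripper_width: 0.246
grasp_force: 60.0
[[ 0.41586489 -0.02113843  0.14340684]
 [ 0.41586489 -0.02113843  0.14340684]] [ 0.41586489 -0.02113843  0.14340684] [ 0.66480209  0.80085193 -2.03106288]
254.86744013006194 203.83090527054816 262.10800276435754 24.820230638931235
234 178 222 0
```

View pics/start.png

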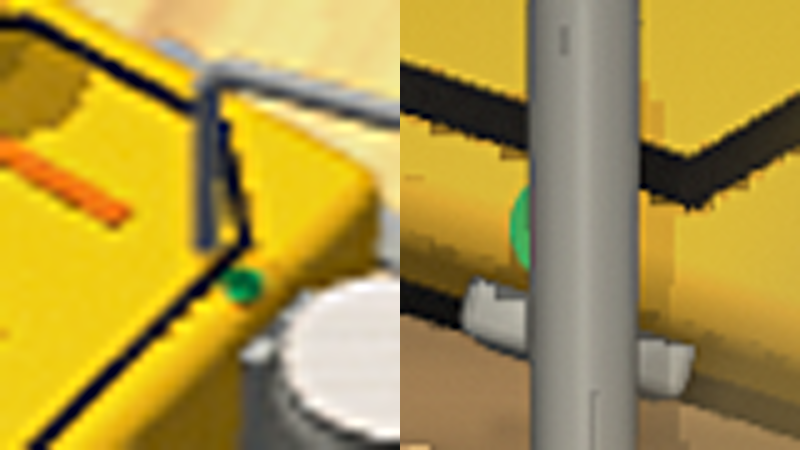

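In the side crop the tip's lower end is at crop px (205,250), and the seam in that column is at about row 283. In the wrist crop the rod covers the seam beside the green dot. I'll fit the seam in the side view too, to settle the offset.

```bash
cat > m2.py <<'E'
from h import *
def seamfit(f,ub,vb,c,th,win=.006):
    rg=f["img"][...,0].astype(int)
    g=np.array([[*ray(f,u,v,.086)[:2],rg[v,u]] for v in range(*vb) for u in range(*ub)])
    for it in range(6):
        M=R.from_euler('z',th).as_matrix()[:2,:2]; q=(g[:,:2]-c)@M
        def fit(sel,ax):
            p=q[sel];w=np.clip(130-g[sel,2],0,None)**2
            return np.polyfit(p[:,1-ax],p[:,ax],1,w=np.sqrt(w))
        k1=fit((abs(q[:,0]+.064)<win)&(q[:,1]>-.03)&(q[:,1]<.06),0)
        k2=fit((abs(q[:,1]-.098)<win)&(q[:,0]>-.03)&(q[:,0]<.02),1)
        c=c+M@[k1[1]+.064,k2[1]-.098]; th+=(-2*k1[0]+k2[0])/3
    return c,th,k1,k2
if __name__=="__main__":
    c0=np.array([.5981,.021])
    s=load("side");print(seamfit(s,(160,300),(150,270),c0,-.2324,.008))
    s3=pickle.load(open("s3.pkl","rb"))
    print("tip rays",[np.round(ray(s3,254.0,202.5,z),4) for z in(.088,.091,.094)])
    for v in(194,198,200,201,202,203,204,205): print(v,s3["img"][v,248:262].astype(int).sum(1).tolist())
    w=pickle.load(open("w5.pkl","rb"));print("greendot wrist")
    h=hsv(w);print(blobs((h[...,0]>45)&(h[...,0]<85)&(h[...,1]>100),5))
    for z in(.086,): print(ray(s3,243/10-.5+234,285/10-.5+178,z),ray(load("top"),258.2,208.8,z))
E
python3 m2.py
```

```text
(array([0.59716575, 0.02119524]), np.float64(-0.23994521088422774), array([ 0.00020167, -0.064     ]), array([0.00040334, 0.098     ]))
tip rays [array([ 0.5271, -0.0211,  0.088 ]), array([ 0.526 , -0.0186,  0.091 ]), array([ 0.525 , -0.0161,  0.094 ])]
194 [470, 467, 465, 467, 471, 348, 195, 205, 122, 106, 431, 488, 470, 460]
198 [467, 462, 466, 480, 470, 330, 189, 269, 271, 132, 202, 442, 487, 463]
200 [470, 461, 477, 466, 472, 332, 184, 257, 413, 281, 97, 433, 484, 474]
201 [459, 465, 471, 472, 468, 335, 182, 255, 498, 371, 35, 425, 485, 471]
202 [463, 463, 466, 469, 462, 326, 179, 267, 307, 184, 45, 307, 449, 481]
203 [460, 472, 451, 467, 484, 423, 341, 291, 143, 27, 285, 421, 480, 464]
204 [467, 463, 466, 476, 481, 481, 362, 142, 19, 258, 403, 464, 433, 386]
205 [464, 459, 474, 474, 494, 416, 169, 17, 139, 160, 140, 267, 401, 371]
greendot wrist
[(np.int32(50), [245.8, 45.0], [244, 37, 4, 17])]
[ 0.51365983 -0.01540252  0.086     ] [ 0.51481853 -0.01529305  0.086     ]
```

Side and top views agree on the case pose within 1 mm. The tip is about 1.5–2 mm inside the seam and about 6 mm above it, so I trim that and run the first third.

```bash
P="python3 -m pendant"
$P '[[0,[-0.006,0,0.01],0],[0,[-0.0125,0,0.02],0],[0,[-0.0125,0,0.02],0],[0,[-0.0125,0,0.02],0]]' | sed -n 2,4p
$P '[[0,[0.01,-0.033,0],0],[0,[0.02,-0.065,0],0],[0,[0.029,-0.098,0],0],[0,[0.039,-0.131,0],0],[0,[0.049,-0.164,0],0],[0,[0.059,-0.196,0],0],[0,[0.069,-0.229,0],0],[0,[0.078,-0.262,0],0],[0,[0.088,-0.294,0],0],[0,[0.098,-0.327,0],0]]'
python3 - <<'E'
from h import *
s=fix(grab("side"));pickle.dump(s,open("s4.pkl","wb"))
tgt=np.array([.5225,-.0174,.0895])+[.0096,.0399,0];p=manip.state()["tool_pos"]
us,vs=proj(s,tgt);x,y=int(us)-20,int(vs)-22;print(tgt,p,p+[.1075,.005,-.051],us-x,vs-y,x,y)
cv2.imwrite("pics/mid.png",cv2.resize(s["img"][y:y+45,x:x+40,::-1],(400,450),interpolation=cv2.INTER_CUBIC))
# numbers instead of a picture: tip column/row
for v in range(y+8,y+30,1): print(v,s["img"][v,x+10:x+28].astype(int).sum(1).tolist())
E
```

```text
tool_pos: [0.4145, -0.0213, 0.1413]
tool_rot: [0.0, 1.0, 0.027, 0.0]
contact_force: [0.3, -0.1, -1.8]
time: 14.65
tool_pos: [0.4242, 0.0189, 0.1413]
tool_rot: [0.0, 1.0, 0.027, 0.0]
contact_force: [-0.0, 0.2, -2.3]
gripper_width: 0.25
grasp_force: 60.0
[0.5321 0.0225 0.0895] [0.42429462 0.01930643 0.14131547] [0.53179462 0.02430643 0.09031547] 20.558832277824735 22.898978633827255 225 190
198 [480, 473, 481, 483, 499, 382, 270, 373, 390, 281, 183, 251, 485, 490, 499, 491, 465, 354]
199 [470, 478, 481, 477, 481, 487, 504, 437, 334, 239, 193, 186, 459, 499, 478, 473, 491, 492]
200 [469, 476, 469, 474, 473, 472, 489, 487, 471, 316, 197, 246, 469, 482, 472, 472, 471, 477]
201 [470, 481, 475, 476, 477, 478, 477, 487, 461, 308, 183, 247, 469, 483, 476, 485, 473, 475]
202 [473, 476, 450, 464, 466, 470, 468, 476, 473, 321, 190, 243, 461, 493, 478, 467, 477, 476]
203 [479, 484, 475, 472, 466, 482, 468, 479, 472, 314, 177, 248, 470, 480, 478, 465, 459, 476]
204 [467, 478, 470, 470, 468, 479, 472, 487, 466, 318, 196, 245, 462, 478, 475, 473, 480, 483]
205 [472, 478, 475, 472, 477, 470, 472, 481
[... 665 characters left out ...]
6, 344, 203, 183, 92, 102, 460, 501, 493, 476]
213 [480, 474, 476, 479, 471, 479, 471, 484, 501, 442, 274, 145, 83, 402, 472, 444, 425, 409]
214 [471, 477, 477, 465, 467, 473, 475, 493, 510, 360, 57, 36, 276, 442, 458, 441, 387, 358]
215 [477, 477, 481, 475, 472, 487, 490, 506, 376, 86, 71, 282, 322, 312, 294, 377, 387, 331]
216 [482, 472, 479, 477, 477, 486, 513, 371, 75, 110, 459, 512, 428, 289, 285, 288, 327, 295]
217 [476, 480, 476, 480, 490, 505, 346, 45, 73, 447, 508, 503, 492, 467, 374, 275, 251, 228]
218 [470, 469, 474, 490, 510, 372, 66, 110, 452, 506, 494, 473, 448, 436, 390, 300, 225, 220]
219 [483, 478, 493, 498, 369, 96, 71, 444, 507, 495, 468, 454, 422, 387, 317, 233, 212, 217]
```

The rod ends at side px (245.2,212.8) and the seam is at row 214 in that column. The tip is right over the seam, a few mm up, so I carry on.

```bash
P="python3 -m pendant"
$P '[[0,[0.01,-0.033,0],0],[0,[0.02,-0.065,0],0],[0,[0.029,-0.098,0],0],[0,[0.039,-0.131,0],0],[0,[0.049,-0.164,0],0],[0,[0.059,-0.196,0],0],[0,[0.069,-0.229,0],0],[0,[0.078,-0.262,0],0],[0,[0.088,-0.294,0],0],[0,[0.098,-0.327,0],0]]' | sed -n 2,4p
$P '[[0,[0.01,-0.033,0],0],[0,[0.02,-0.065,0],0],[0,[0.029,-0.098,0],0],[0,[0.039,-0.131,0],0],[0,[0.049,-0.164,0],0],[0,[0.059,-0.196,0],0],[0,[0.069,-0.229,0],0],[0,[0.078,-0.262,0],0],[0,[0.088,-0.294,0],0],[0,[0.098,-0.327,0],0]]' | sed -n 2,4p
python3 - <<'E'
from h import *
s=fix(grab("side"))
tgt=np.array([.5225,-.0174,.0895])+[.0288,.1196,0];p=manip.state()["tool_pos"]
us,vs=proj(s,tgt);x,y=int(us)-20,int(vs)-22;print(tgt,p+[.1075,.005,-.051],us,vs)
for v in range(y+16,y+29,1): print(v,x+10,s["img"][v,x+10:x+30].astype(int).sum(1).tolist())
E
```

```text
tool_pos: [0.4338, 0.0587, 0.1413]
tool_rot: [-0.0, 1.0, 0.028, -0.0]
contact_force: [1.2, 0.1, -1.7]
tool_pos: [0.4434, 0.0985, 0.1413]
tool_rot: [0.0, 1.0, 0.027, 0.0]
contact_force: [0.7, -0.6, -1.7]
[0.5513 0.1022 0.0895] [0.55097738 0.10397231 0.09035498] 225.51751578609606 232.5625331031922
226 215 [484, 494, 498, 454, 473, 500, 491, 486, 430, 245, 189, 326, 482, 488, 487, 498, 521, 379, 72, 219]
227 215 [484, 488, 489, 491, 485, 487, 480, 496, 437, 253, 191, 321, 481, 503, 511, 473, 266, 37, 115, 458]
228 215 [476, 485, 477, 480, 485, 482, 490, 494, 443, 275, 196, 309, 483, 508, 474, 265, 34, 225, 479, 510]
229 215 [479, 486, 488, 480, 489, 482, 477, 496, 456, 288, 194, 301, 503, 494, 276, 42, 123, 458, 507, 497]
230 215 [477, 489, 484, 479, 489, 472, 486, 486, 468, 298, 204, 303, 429, 286, 29, 220, 477, 513, 498, 486]
231 215 [467, 484, 480, 485, 483, 489, 486, 495, 473, 312, 208, 198, 97, 34, 126, 466, 508, 506, 472, 450]
232 215 [489, 487, 494, 490, 488, 499, 505, 502, 495, 332, 226, 219, 118, 121, 417, 462, 450, 463, 449, 428]
233 215 [511, 520, 519, 522, 482, 441, 363, 304, 315, 227, 113, 45, 119, 436, 486, 460, 434, 400, 400, 398]
234 215 [158, 82, 38, 33, 39, 35, 43, 45, 59, 80, 67, 82, 272, 327, 480, 465, 410, 384, 332, 272]
235 215 [78, 81, 133, 162, 252, 243, 235, 251, 355, 501, 529, 447, 313, 322, 318, 291, 364, 353, 286, 227]
236 215 [500, 525, 520, 516, 511, 513, 507, 511, 505, 504, 496, 518, 452, 338, 294, 314, 265, 232, 210, 202]
237 215 [503, 492, 487, 494, 493, 491, 491, 485, 482, 485, 479, 485, 489, 482, 376, 300, 265, 217, 196, 443]
238 215 [480, 483, 488, 475, 484, 470, 487, 487, 490, 483, 483, 483, 453, 436, 369, 266, 219, 219, 311, 451]
```

At the corner the tip is right over the seam. Now the chamfer and the +y side.

```bash
P="python3 -m pendant"
$P '[[0,[0.031,-0.017,0],0],[0,[0.062,-0.034,0],0],[0,[0.093,-0.05,0],0],[0,[0.124,-0.067,0],0],[0,[0.155,-0.084,0],0],[0,[0.187,-0.101,0],0],[0,[0.218,-0.118,0],0],[0,[0.249,-0.134,0],0],[0,[0.28,-0.151,0],0],[0,[0.311,-0.168,0],0]]' | sed -n 2,4p
$P '[[0,[0.032,0.0095,0],0],[0,[0.064,0.019,0],0],[0,[0.096,0.029,0],0],[0,[0.128,0.038,0],0],[0,[0.16,0.048,0],0],[0,[0.192,0.057,0],0],[0,[0.224,0.067,0],0],[0,[0.255,0.076,0],0],[0,[0.287,0.086,0],0],[0,[0.319,0.095,0],0]]' | sed -n 2,4p
python3 - <<'E'
from h import *
s=fix(grab("side"))
p=manip.state()["tool_pos"]+[.1075,.005,-.051]; c=np.array([.5976,.0211]);M=R.from_euler('z',-.236).as_matrix()[:2,:2]
tgt=c+M@[.006,.098];us,vs=proj(s,[*tgt,.0895]);x,y=int(us)-20,int(vs)-22;print(tgt,p,(p[:2]-c)@M,us,vs)
for v in range(y+16,y+29,1): print(v,x+10,s["img"][v,x+10:x+30].astype(int).sum(1).tolist())
E
```

```text
tool_pos: [0.4797, 0.1206, 0.1413]
tool_rot: [0.0, 1.0, 0.028, -0.0]
contact_force: [0.9, 0.1, -2.4]
tool_pos: [0.5186, 0.1111, 0.1413]
tool_rot: [-0.0, 1.0, 0.028, -0.0]
contact_force: [1.2, -0.7, -1.4]
[0.62634759 0.11498065] [0.62661128 0.11589829 0.09038551] [0.00604182 0.09895387] 196.48276481624842 226.80138476759586
220 186 [521, 375, 58, 320, 494, 509, 505, 491, 353, 208, 187, 489, 505, 483, 496, 493, 491, 494, 493, 495]
221 186 [503, 447, 196, 141, 467, 508, 499, 510, 399, 199, 198, 472, 505, 499, 500, 489, 495, 492, 486, 491]
222 186 [510, 439, 206, 269, 499, 512, 512, 503, 429, 198, 203, 406, 497, 497, 490, 492, 490, 493, 489, 489]
223 186 [510, 444, 221, 62, 61, 358, 507, 516, 438, 211, 204, 372, 500, 495, 488, 494, 490, 496, 495, 486]
224 186 [510, 532, 499, 301, 102, 43, 251, 496, 481, 267, 209, 330, 497, 497, 495, 496, 487, 482, 490, 493]
225 186 [443, 314, 254, 298, 266, 134, 47, 71, 248, 266, 218, 292, 486, 507, 497, 489, 496, 488, 489, 488]
226 186 [350, 251, 262, 277, 272, 403, 323, 112, 115, 211, 232, 278, 463, 466, 460, 485, 499, 500, 487, 501]
227 186 [348, 270, 266, 251, 386, 504, 531, 443, 194, 147, 187, 281, 471, 485, 480, 471, 449, 449, 448, 449]
228 186 [320, 246, 215, 209, 462, 516, 509, 520, 525, 384, 40, 10, 32, 151, 430, 485, 476, 463, 451, 459]
229 186 [267, 263, 343, 453, 493, 489, 493, 502, 500, 522, 410, 155, 59, 26, 128, 312, 452, 485, 465, 458]
230 186 [252, 323, 389, 446, 467, 474, 483, 490, 492, 505, 518, 532, 416, 112, 21, 35, 212, 315, 495, 533]
231 186 [237, 225, 271, 340, 407, 446, 470, 468, 483, 476, 497, 505, 521, 483, 261, 71, 19, 99, 299, 334]
232 186 [244, 249, 237, 239, 293, 369, 418, 462, 469, 486, 480, 498, 502, 512, 528, 440, 188, 20, 20, 214]
```

```bash
P="python3 -m pendant"
$P '[[0,[0.032,0.0095,0],0],[0,[0.064,0.019,0],0],[0,[0.096,0.029,0],0],[0,[0.128,0.038,0],0],[0,[0.16,0.048,0],0],[0,[0.16,0.048,0],0],[0,[0.16,0.048,0],0]]' | sed -n 2,4p
$P '[[0,[0,0,-0.04],0],[0,[0,0,-0.09],0],[0,[0,0,-0.15],0],[0,[0,0,-0.22],0],[0,[0,0,-0.4],0],[0,[0,0,-0.6],0],[0,[0,0,-0.8],0],[0,[0,0,-0.8],0]]' | sed -n 2,4p
$P '[[0,[-0.3,0,0],0],[0,[-0.6,0,0],0],[0,[-0.9,0,0],0],[0,[-0.9,0,0],0]]' >/dev/null
$P '[[0,[0,0.3,0],0],[0,[0,0.6,0],0],[0,[0,0.915,0],0],[0,[0,0.915,0],0]]' >/dev/null
$P '[[0,[0,0.3,0],0],[0,[0,0.6,0],0],[0,[0,0.915,0],0],[0,[0,0.915,0],0]]' >/dev/null
$P '[[0,[0.03,0.3,0],0],[0,[0.08,0.6,0],0],[0,[0.1165,0.915,0],0],[0,[0.1165,0.915,0],0]]' >/dev/null
$P '[[0,[0.03,0.3,0],0],[0,[0.08,0.6,0],0],[0,[0.12,0.915,0],0],[0,[0.12,0.915,0],0],[0,[0.12,0.915,0],0]]'
$P '[[0,[0,0,0.2],0],[0,[0,0,0.4],0],[0,[0,0,0.6],0],[0,[0,0,0.8],0],[0,[0,0,0.9],0],[0,[0,0,0.9],0],[0,[0,0,0.9],0]]'
python3 - <<'E'
from h import *
s=fix(grab("side"));x,y=265,100
cv2.imwrite("pics/back.png",cv2.resize(s["img"][y:y+75,x:x+80,::-1],(640,600),interpolation=cv2.INTER_CUBIC))
E
```

```text
tool_pos: [0.5378, 0.1064, 0.1412]
tool_rot: [-0.0, 1.0, 0.027, -0.0]
contact_force: [-0.1, 0.4, -1.8]
tool_pos: [0.5402, 0.1066, 0.2427]
tool_rot: [-0.0, 1.0, 0.028, 0.005]
contact_force: [0.6, -0.6, -1.4]
time: 22.4
tool_pos: [0.4828, -0.3354, 0.2364]
tool_rot: [-0.001, 1.0, 0.028, -0.0]
contact_force: [-0.0, 0.7, -1.7]
gripper_width: 0.247
grasp_force: 60.3
time: 23.1
tool_pos: [0.483, -0.336, 0.1302]
tool_rot: [0.0, 1.0, 0.028, 0.0]
contact_force: [0.4, -0.2, -2.0]
gripper_width: 0.245
grasp_force: 60.3
```

View pics/back.png

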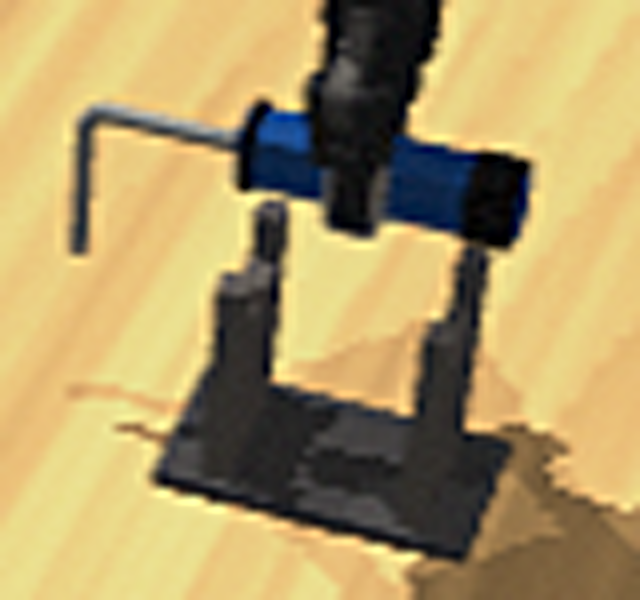

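The probe hangs level above the rest, handle (240–530, 110–240) aligned over the two uprights and the tip the original way. I lower it slowly and release.

```bash
P="python3 -m pendant"
$P '[[0,[0,0,0.1],0],[0,[0,0,0.2],0],[0,[0,0,0.28],0],[0,[0,0,0.34],0],[0,[0,0,0.38],0],[0,[0,0,0.41],0],[0,[0,0,0.43],0],[0,[0,0,0.435],0],[0,[0,0,0.435],0]]'
$P '[[0.35,[0,0,0],0],[0.45,[0,0,0],0],[0.6,[0,0,0],0],[1,[0,0,0],0],[1,[0,0,0],0],[1,[0,0,0],0],[1,[0,0,0],0],[1,[0,0,0],0]]'
$P '[[1,[0,0,-0.2],0],[1,[0,0,-0.5],0],[1,[0,0,-0.9],0],[1,[0,0,-0.9],0]]' >/dev/null
$P '[[1,[-0.9,0,-0.5],0],[1,[-0.9,0,-0.5],0],[1,[-0.9,0,-0.5],0],[1,[-0.9,0,-0.5],0],[1,[-0.9,0,-0.5],0],[1,[-0.9,0,-0.5],0]]'
python3 - <<'E'
from h import *
s=fix(grab("side"));t=fix(grab("top"))
for f0,f in((load("side"),s),(load("top"),t)):
    for a,g in((f0,"before"),(f,"after")):
        h=hsv(a);H,S,V=h[...,0],h[...,1].astype(int),h[...,2]
        print(g,"blue",blobs((H>100)&(H<125)&(S>130)&(V>40),100),"green",blobs((H>45)&(H<85)&(S>100)&(V>40),8))
cr=lambda f,x,y,w,h:cv2.resize(f["img"][y:y+h,x:x+w,::-1],(400,450),interpolation=cv2.INTER_CUBIC)
cv2.imwrite("pics/end.png",np.hstack([cr(s,265,105,80,90),cr(t,105,178,65,73)]))
E
```

```text
time: 24.05
tool_pos: [0.4827, -0.3367, 0.0775]
tool_rot: [0.0, 1.0, 0.027, 0.0]
contact_force: [-0.2, 0.8, -1.4]
gripper_width: 0.248
grasp_force: 60.5
time: 24.85
tool_pos: [0.4824, -0.3365, 0.0771]
tool_rot: [-0.0, 1.0, 0.028, -0.0]
contact_force: [1.0, 0.9, -0.0]
gripper_width: 1.0
grasp_force: 0.0
time: 25.85
tool_pos: [0.375, -0.342, 0.2438]
tool_rot: [-0.001, 1.0, 0.028, -0.0]
contact_force: [0.4, -1.0, -0.0]
gripper_width: 0.999
grasp_force: 0.0
before blue [(np.int32(7638), [277.6, 15.1], [143, 0, 276, 48]), (np.int32(788), [346.4, 87.3], [290, 71, 112, 33]), (np.int32(1529), [463.9, 138.2], [434, 110, 78, 60]), (np.int32(241), [307.5, 135.2], [293, 128, 30, 15])] green [(np.int32(11), [257.6, 205.9], [256, 205, 4, 3]), (np.int32(283), [228.2, 318.0], [201, 309, 48, 15])]
after blue [(np.int32(5780), [244.8, 15.9], [143, 0, 201, 48]), (np.int32(1700), [477.1, 10.7], [421, 0, 91, 35]), (np.int32(391), [318.4, 80.5], [290, 71, 57, 20]), (np.int32(2067), [423.2, 124.7], [356, 88, 102, 77]), (np.int32(244), [308.2, 134.1], [295, 127, 28, 15])] green [(np.int32(11), [257.6, 205.9], [256, 205, 4, 3]), (np.int32(11), [242.9, 309.4], [238, 309, 10, 2]), (np.int32(150), [230.7, 320.0], [201, 315, 48, 10])]
before blue [(np.int32(236), [376.4, 219.4], [371, 205, 11, 30]), (np.int32(1278), [453.8, 342.5], [427, 331, 64, 35])] green [(np.int32(13), [258.2, 208.8], [257, 207, 4, 5]), (np.int32(161), [148.1, 230.0], [137, 212, 24, 36])]
after blue [(np.int32(240), [378.6, 219.6], [374, 205, 11, 30]), (np.int32(3346), [469.2, 354.9], [428, 331, 84, 53])] green [(np.int32(13), [258.2, 208.8], [257, 207, 4, 5]), (np.int32(17), [157.8, 239.3], [155, 236, 6, 8]), (np.int32(28), [151.1, 242.4], [149, 238, 5, 10])]
```

View pics/end.png

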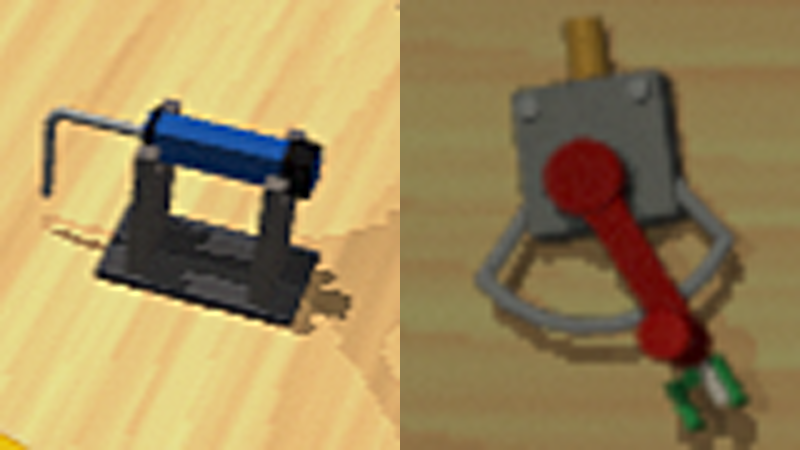

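The end view shows the probe in both slots with its tip the original way, and the lever pointer between the green prongs. One last check that the probe is at its seated height.

```bash
python3 - <<'E'
from h import *
t=load("top");s=load("side")
print(tri(t,(376.4,219.4),s,(307.5,135.2)),tri(t,(378.6,219.6),s,(308.2,134.1)))
E
```

```text
[ 0.48542985 -0.33501829  0.09550066] [ 0.48505068 -0.3409703   0.09543492]
```

```bash
python3 -c "
from plant import manip
print(manip.job_done())"
```

```text
the job is handed in; nothing more can be done
None
```

I handed the job in at about 26 s of the 72 s, and no verdict came back: the lever is in the green notch, the tip followed the whole seam about 3–5 mm above it without touching, and the probe is back in its rest the same way round, at its original height and about 6 mm sideways of where it lay.

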